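# Clamp an instrument case in its cradle

### The arm

A 7-joint arm with a two-finger parallel gripper is mounted at the origin on the work surface. World frame = base frame: x ahead of the robot, y to its left, z up, the work surface at z = 0. Lengths are in mm, angles in rad, forces in N, time in s.
With the tool pointing down it reaches from about 400 to 900 mm from the base axis. Payload 5.6 kg.
Tool frame: the origin (TCP) lies midway between the tips of the shut fingers; the grasp point (between the pads) lies 19 mm behind it; x points along the fingers, y is the direction in which the jaws open and shut, and the axes are right-handed (so a half turn about x gives the same grasp; the last joint's range is limited). The gripper opens to 92 mm and grips with 3 to 60 N. Pads are 20 mm wide; open, the fingers measure 128 mm over their backs; the gripper's body (75 mm by 189 mm) begins 69 mm behind the grasp point.
Start: joints at [1.197, 0.468, -0.012, 1.603, 0.006, 1.071, -0.056], TCP at [211.079, -614.78, 214.592] pointing down, gripper open.
Joint ranges: [-2.53, 2.53], [-0.31, 2.02], [-1.57, 1.55], [0.28, 2.44], [-1.29, 4.43], [0.15, 1.84], [-2.92, 2.92]. Speed limits (rad/s): [2.57, 2.57, 3.14, 3.14, 3.14, 3.14, 3.14].

### API

Orientations are given as a rotation vector (axis times angle).
In Python, from cell import robot, grip, kin, viewer gives the robot as it stands. Calls block until the motion is done:
- robot.movep(position, orientation): joint-space move of the TCP to a pose.
- robot.servo_line(position, feed=150, rotation=None): straight line of the TCP; rotation=None keeps the orientation; feed is the mean speed in mm/s.
- robot.goto_joints(angles): joint-space move.
- grip(opening, newtons=None): opening from 0.0 (shut) to 1.0 (fully open); newtons is the grip in N (None keeps the last); returns when the fingers have stopped.
- robot.hold(seconds).
- kin.ik(position, orientation): joint angles nearest the present ones, or None.
- robot.observe(): the state.
- viewer.read_camera(name): name is "scene" or "top"; returns the picture (420x560x3 uint8, red, green, blue); there is no depth.
- viewer.camera_info(name): a dict with "camera_matrix" (3x3 intrinsics, pixels), "R" (3x3) and "t" (3): a world point X has camera coordinates R X + t. Camera axes: x right, y down, z forward; pixel columns grow to the right and rows downward; lengths in mm; the calibration is good to about 2 mm. A picture is of the moment at which its call begins. camera_info takes no time and is no camera call.
A pose or a line that the arm cannot do raises robot.IKError and nothing moves.
- robot.job_done(): hands the job in, once; it reports no verdict.
Trained networks look in the newest picture that a camera, given by its name, has taken for a name from the list of things; names that differ only in an ending like _2 or _b are one class to them, and where a whole thing is asked for, a point or a joint stands for the part that bears it (a point fixed in the world has none). Each returns a list of dicts, best first, with "confidence" (0 to 1); they miss things now and then, are a little off and sometimes report something else, mostly with a low value. They report only what shows in the picture. A call takes as long as a camera call. They do not tell look-alikes from the thing itself.
- viewer.silhouettes(name, camera): "mask" (420x560 bool, what is visible of it).
- viewer.pinpoint(name, camera): "at" ([x, y, z] in mm, in the coordinates of the camera as it stood for that picture, good to about 4 mm: a listed point, or the origin of a listed thing).
The state is a dict: "t": time; "joints": joint angles; "joint_velocities": joint speeds; "joint_torque": joint torques, N m; "tcp_pos": TCP position; "tcp_rot": TCP orientation; "contact_force": force on the tool from outside, world axes, zero at the start; "wrist_torque": the same for the moment, N m; "grip_width": opening from 0.0 (shut) to 1.0 (fully open).
Only numpy, scipy, OpenCV 4.12 (cv2) and the standard library are available. Lean on these libraries where they do the work, as an engineer would, in place of code of your own. Each camera call takes 0.05 s, during which the arm holds its last target.

### The job

The white instrument case lies part-way in the channel of the grey metal cradle. Push it along the channel with your fingertips until it sits fully home against the end stop, then push the clamp's black-handled lever over its dead point, towards the end stop, so that it snaps into lock with the pad pressing on the case. Only push, never lift the case, and leave the mug, the reel and the screwdriver where they are.

Things in the scene. Friction and masses are not known exactly. Their poses are not given: they have to be found in the camera images.
- cradle: Grey metal cradle fixed to the desk. Origin on the desk surface, z up, +x along the channel to the end stop (roughly away from the robot), +y left. In its frame, mm: base plate x -145..105, y -95..95, top z 8; side rails x -45..65, inner faces y +-37.5, top z 26; two dark posts x -5..25, |y| 50..62, top z 78, carrying the clamp shaft across the channel. The case slides under the shaft.
- stop (a point): Middle of the near face of the end stop, a dark steel wall across the channel's far end: x = 55, y = 0, z = 20 mm in the cradle's frame; the wall's top is at z = 32 mm. The home case's far end touches it.
- case: White plastic instrument case, a loose box 130 long (x) x 70 wide (y) x 32 mm high, about 0.25 kg, lying on the cradle's plate with 2.5 mm play to each rail. Origin at the centre of its underside; +x points to the end stop. Home, its origin is at x = -10 mm in the cradle's frame; it starts 25 to 55 mm short of that. Sliding it takes 1 to 4 N.
- push_face (a point): Centre of the case's near end face (65 mm behind its origin, 16 mm above its underside, so 24 mm above the desk): the flat 70 x 32 mm face to push on. It sticks out of the side rails even when home.
- clamp (a joint): Angle of clamp lever and arm, which turn together about the shaft, rad. 0 = open: lever leaning 0.10 rad from vertical towards the near end. Grows as the lever's top goes to the cradle's +x; the lever's lean to +x is joint - 0.10. A spring resists with 0.5 N m at 0, falling to nothing at the dead point near 0.6; beyond it the lever snaps over by itself. Locked on the case it reads about 1.4.
- lever_tip (a point): Free end of the lever, 122 mm from the shaft's axis. The lever is a straight round bar at y = 82 mm in the cradle's frame, outside the left post; from 45 mm outwards it is a black handle 18 mm thick. When open the tip is about 185 mm above the desk.
- shaft (a point): Point on the clamp's shaft axis (parallel to the cradle's y) at the foot of the lever: x = 10, y = 82, z = 64 mm in the cradle's frame. Fixed to the cradle.
- pad: Black rubber clamp pad, 20 mm across, under the end of the clamp arm (55 mm long, on the cradle's centre line, upright while open, up to 120 mm above the desk). This origin lies on the shaft's axis at y = 0, not at the pad. Locked, the pad presses on the case's top near its far end.
- reel: Bystander: white plastic line reel standing upright, 56 mm across its foot, 48 mm high, origin under its centre. Leave alone.
- mug: Bystander: blue mug, 80 mm across, 90 mm high, origin under its centre. Leave alone.
- driver: Bystander: screwdriver 170 mm long lying on the desk beyond the cradle. Leave alone.
Not all that is in view belongs to the job. Of the things that look like the case, the middle-sized one is meant.

How it is judged:
By the outcome, as a careful person would: the job done as asked, in the order asked, and still so for the second after the job is handed in, with the robot touching nothing.
It also fails if it takes over 48 s, if anything falls off the work surface, if the arm or the gripper's body presses on something with over 40 N, if the wrist force passes 120 N, or if a joint passes its speed limit or range.

## Working session

There is one attempt and no reset: what is moved stays moved. The work goes in short steps, each a Python script; the robot and the scene stay as the last script left them, time stands still between calls to the robot, and variables do not carry over. Pictures are saved under pics/ and viewed, and the job is handed in when it is done.

```bash
ls; mkdir -p pics; cat > h.py <<'E'
import numpy as np, cv2
from cell import robot, grip, kin, viewer
def w(p,cam):
    i=viewer.camera_info(cam); return np.array(i["R"]).T@(np.array(p)-np.array(i["t"]))
def px(X,cam):
    i=viewer.camera_info(cam); c=np.array(i["camera_matrix"])@(np.array(i["R"])@np.array(X,float)+np.array(i["t"])); return c[:2]/c[2]
def snap(cam,fn):
    im=viewer.read_camera(cam); cv2.imwrite("pics/"+fn,np.ascontiguousarray(im[:,:,::-1])); return im
E
python3 - <<'E'
from h import *
np.set_printoptions(precision=1,suppress=True)
for c in("scene","top"):
    snap(c,c+"0.png")
    for n in("cradle","stop","case","push_face","lever_tip","shaft","pad","reel","mug","driver"):
        print(c,n,[(round(d["confidence"],2),w(d["at"],c)) for d in viewer.pinpoint(n,c)])
s=robot.observe(); print(s)
E
```

```text
pics
scene cradle [(0.79, array([554.8, 127.2,   2.7]))]
scene stop [(0.77, array([608.3, 119.7,  17.9]))]
scene case [(0.86, array([290.6, 186.9,   2.3])), (0.74, array([492.6, 143.7,   6.6])), (0.6, array([ 671.1, -117.3,    1.3]))]
scene push_face [(0.84, array([ 733.1, -171.5,   20.8])), (0.73, array([245.2, 169.8,   6.3])), (0.7, array([430.3, 154.3,  22.9]))]
scene lever_tip [(0.51, array([567.6, 127.2,  63.1]))]
scene shaft [(0.67, array([579.8, 209.1,  64.8]))]
scene pad [(0.48, array([565. , 128.4,  62.6]))]
scene reel [(0.83, array([464.7, -75. ,  -2.1]))]
scene mug [(0.74, array([587.7, 355.6,   2.6]))]
scene driver [(0.66, array([754.8,  77.7,  -3.4])), (0.26, array([570.6, 210.4, 187.4]))]
top cradle [(0.82, array([553.8, 125. ,  -2.3]))]
top stop [(0.73, array([608.5, 114.7,  21.2]))]
top case [(0.75, array([ 664.7, -121.4,   -0.8])), (0.61, array([491.4, 141.1,   7.4])), (0.55, array([293.8, 181.7,   0.1]))]
top push_face [(0.71, array([ 737.9, -178.5,   24.9])), (0.7, array([244.3, 167.1,  11.4])), (0.59, array([424. , 150.9,  21.9]))]
top lever_tip [(0.8, array([567. , 206.9, 181.2])), (0.18, array([580.1, 206.9,  63.9]))]
top shaft [(0.63, array([579.2, 204.9,  63.4]))]
top pad [(0.56, array([562.7, 124.8,  60.9]))]
top reel [(0.6, array([463.3, -79.6,   0.7])), (0.3, array([426.8, 153.3,  26.8]))]
top mug [(0.65, array([586.9, 352.5,   3.3]))]
top driver [(0.8, array([758.8,  73.3,  -0.4]))]
{'t': 1.1, 'joints': array([ 1.2,  0.5, -0. ,  1.6,  0. ,  1.1, -0.1]), 'joint_velocities': array([-0., -0.,  0., -0.,  0., -0., -0.]), 'joint_torque': array([ -0. , -52. ,  -0. , -24.4,  -0.1,   0. ,   0. ]), 'tcp_pos': array([ 211.1, -614.8,  214.6]), 'tcp_rot': array([ 2. ,  0.3, -2. ]), 'contact_force': array([-0. ,  0. ,  0.4]), 'wrist_torque': array([-0.,  0., -0.]), 'grip_width': 1.0022329593132768}
```

View pics/scene0.png

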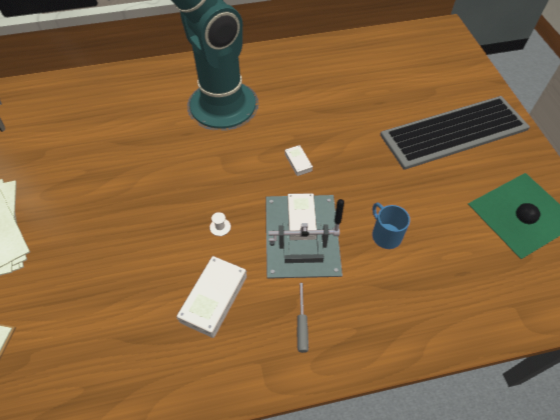

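View pics/top0.png

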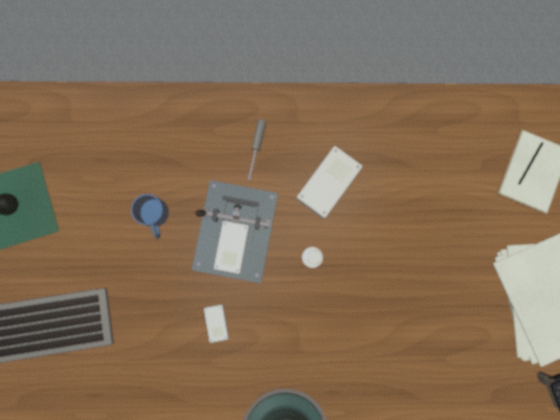

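The white case is in the cradle at scene px (302,213) and top px (231,246). The smaller one, at scene px (298,159), and the larger, at (212,295), are decoys. The lever handle is at scene px (340,210). Next I refine the cradle yaw from its mask.

```bash
python3 - <<'E'
from h import *
from scipy.optimize import least_squares
np.set_printoptions(precision=2,suppress=True)
# plate outline fit in both views: hull of mask edges vs projected corners
R={}
for c in("scene","top"):
    viewer.read_camera(c)
    m=viewer.silhouettes("cradle",c)[0]["mask"]
    if c=="top":
        cn,_=cv2.findContours(m.astype(np.uint8),0,2); r=cv2.minAreaRect(np.vstack(cn)); b=cv2.boxPoints(r)
        i=viewer.camera_info(c);K=np.array(i["camera_matrix"]);Rm=np.array(i["R"]);t=np.array(i["t"])
        P=[]
        for p in b:
            d=Rm.T@np.linalg.inv(K)@[p[0],p[1],1]; o=-Rm.T@t; P.append((o+d*(8-o[2])/d[2])[:2])
        P=np.array(P);print(P, np.linalg.norm(np.diff(P,axis=0),axis=1),P.mean(0))
    D={n:[w(d["at"],c) for d in viewer.pinpoint(n,c)] for n in("cradle","stop","shaft","lever_tip")}
    R[c]=D; print(c,D)
print(robot.observe()["t"])
E
```

```text
Traceback (most recent call last):
IndexError: list index out of range
```

```bash
python3 - <<'E'
from h import *
np.set_printoptions(precision=2,suppress=True)
for c in("top",):
    viewer.read_camera(c)
    q=[]
    for k in range(3):
        q=viewer.silhouettes("cradle",c)
        if q: break
        viewer.read_camera(c)
    print([(d["confidence"],d["mask"].sum()) for d in q])
    if q:
        m=q[0]["mask"]
        cn,_=cv2.findContours(m.astype(np.uint8),0,2); r=cv2.minAreaRect(np.vstack(cn)); b=cv2.boxPoints(r)
        i=viewer.camera_info(c);K=np.array(i["camera_matrix"]);Rm=np.array(i["R"]);t=np.array(i["t"])
        P=[]
        for p in b:
            d=Rm.T@np.linalg.inv(K)@[p[0],p[1],1]; o=-Rm.T@t; P.append((o+d*(8-o[2])/d[2])[:2])
        P=np.array(P);print(b,P, np.linalg.norm(np.diff(P,axis=0),axis=1),P.mean(0))
    for n in("stop","shaft","cradle"): print(n,[w(d["at"],c) for d in viewer.pinpoint(n,c)])
print(robot.observe()["t"])
im=cv2.imread("pics/top0.png")[160:300,170:300]; cv2.imwrite("pics/topz.png",cv2.resize(im,None,fx=4,fy=4,interpolation=cv2.INTER_CUBIC))
E
```

```text
[(0.89, np.int64(5143))]
[[184.11 269.41]
 [201.25 177.45]
 [277.42 191.65]
 [260.28 283.61]] [[431.23 266.14]
 [680.39 222.27]
 [641.16  14.54]
 [392.23  62.  ]] [252.99 211.4  253.42] [536.25 141.24]
stop [array([606.16, 118.54,  20.49]), array([492.77, 142.2 ,   3.14])]
shaft [array([580.67, 203.9 ,  61.9 ]), array([756.92,  72.64,  -2.36])]
cradle [array([586.71, 354.94,   2.78])]
1.45
```

View pics/topz.png

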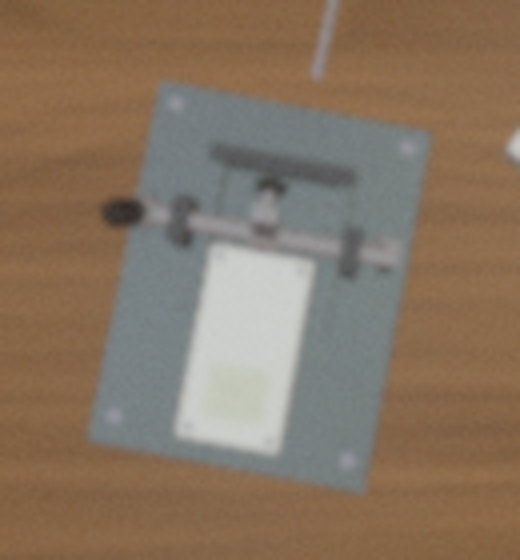

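The zoom shows clean plate corners at full-image px FL (209.5,180.5), FR (277.5,192.8), NL (192.5,270) and NR (260.8,282.5). The case's near end is at about (214,269) to (240,273).

```bash
python3 - <<'E'
from h import *
np.set_printoptions(precision=2,suppress=True)
from scipy.optimize import least_squares
O=np.array([170,160]); g=lambda x,y:np.array([x+.5,y+.5])/4+O-.5
Z=[((105,95,8),g(158,82)),((105,-95,8),g(430,131)),((-145,95,8),g(90,440)),((-145,-95,8),g(363,490))]
def T(v,p):
    c,s=np.cos(v[2]),np.sin(v[2]); return np.array([v[0]+c*p[0]-s*p[1],v[1]+s*p[0]+c*p[1],p[2]])
r=least_squares(lambda v:np.concatenate([px(T(v,p),"top")-q for p,q in Z]),[554,126,-.17])
print(r.x,np.rad2deg(r.x[2]),r.fun)
v=r.x
for n,p in(("stop",(55,0,20)),("shaft",(10,82,64)),("origin",(0,0,0)),("tip",(-2,82,185))): print(n,T(v,p))
c,s=np.cos(v[2]),np.sin(v[2])
for q in((492.6,143.7),(491.4,141.1),(430.3,154.3),(424,150.9)):
    d=np.array(q)-v[:2]; print(c*d[0]+s*d[1],-s*d[0]+c*d[1])
# pixel-based near top edge of case at z=40
i=viewer.camera_info("top");K=np.array(i["camera_matrix"]);R=np.array(i["R"]);t=np.array(i["t"])
for p in(g(176,436),g(280,454),g(208,243),g(314,262)):
    dd=R.T@np.linalg.inv(K)@[*p,1];o=-R.T@t;X=o+dd*(40-o[2])/dd[2];d=X[:2]-v[:2];print(c*d[0]+s*d[1],-s*d[0]+c*d[1])
E
```

```text
[554.46 126.99  -0.18] -10.517215889694734 [-0.15 -0.73  0.34 -0.43 -0.8   0.5   0.62  0.61]
stop [608.53 116.95  20.  ]
shaft [579.26 205.79  64.  ]
origin [554.46 126.99   0.  ]
tip [567.46 207.98 185.  ]
-63.86949350172549 5.138857185689263
-64.57475313373882 2.363499757995937
-127.05768828819505 4.189099518078848
-132.63124369376158 -0.3037258892878931
-129.12240112604036 34.24945378172818
-128.58467422016338 -34.87757962259774
-0.7872931125430824 37.35082820078808
-0.57392488413526 -33.810238331892485
```

```bash
cat >> h.py <<'E'
from scipy.spatial.transform import Rotation as Ro
V=np.array([554.46,126.99,np.deg2rad(-10.4)])
C,S=np.cos(V[2]),np.sin(V[2])
def T(x,y,z): return np.array([V[0]+C*x-S*y,V[1]+S*x+C*y,z])
def inv(p): d=np.array(p)[:2]-V[:2]; return np.array([C*d[0]+S*d[1],-S*d[0]+C*d[1],p[2]])
def rot(sg): 
    x=np.array([0,0,-1.]);y=sg*np.array([-S,C,0]);return Ro.from_matrix(np.c_[x,y,np.cross(x,y)]).as_rotvec()
def fx():
    f=robot.observe()["contact_force"]; return np.array([C*f[0]+S*f[1],-S*f[0]+C*f[1],f[2]])
E
python3 - <<'E'
from h import *
np.set_printoptions(precision=2,suppress=True)
for sg in(1,-1):
    print(sg,[kin.ik(T(*p),rot(sg)) for p in((-160,0,200),(-160,0,21),(-80,0,21),(-30,82,200),(100,82,140))])
E
```

```text
1 [array([ 0.62,  0.35, -1.23,  2.08,  0.4 ,  0.98,  0.57]), array([ 0.31,  0.66, -0.92,  2.21,  0.87,  0.69,  0.16]), array([ 0.15,  0.62, -0.62,  2.06,  0.6 ,  0.64,  0.51]), array([ 0.36,  0.66, -1.13,  1.74,  0.65,  1.17,  0.43]), array([ 0.19,  0.78, -0.81,  1.5 ,  0.6 ,  1.12,  0.64])]
-1 [array([ 0.54,  0.28, -1.11,  2.09,  0.31,  0.95, -2.49]), array([ 0.02,  0.51, -0.55,  2.23,  0.53,  0.53, -2.69]), array([-0.02,  0.56, -0.41,  2.07,  0.4 ,  0.58, -2.46]), array([ 0.15,  0.49, -0.78,  1.75,  0.39,  1.05, -2.51]), array([ 0.01,  0.68, -0.51,  1.52,  0.36,  1.04, -2.34])]
```

```bash
python3 - <<'E'
from h import *
np.set_printoptions(precision=2,suppress=True)
grip(0.0,20)
print(robot.observe()["t"])
robot.goto_joints([0.25,0.2,-0.012,1.9,0.006,1.04,-0.1]); o=robot.observe(); print(o["t"],o["tcp_pos"])
print([kin.ik(T(*p),rot(1)) for p in((-160,0,200),(-160,0,21),(-80,0,21),(-30,82,200),(100,82,140))])
E
```

```text
2.8
4.7417 [ 488.54 -155.92  247.77]
[array([-0.03,  0.14, -0.45,  2.11,  0.08,  0.91,  0.86]), array([-0.13,  0.47, -0.37,  2.24,  0.36,  0.49,  0.6 ]), array([-0.07,  0.55, -0.34,  2.08,  0.33,  0.57,  0.73]), array([-0.09,  0.41, -0.44,  1.77,  0.2 ,  1.01,  0.78]), array([-0.08,  0.65, -0.37,  1.52,  0.26,  1.02,  0.87])]
```

```bash
python3 - <<'E'
from h import *
np.set_printoptions(precision=2,suppress=True)
robot.movep(T(-160,0,200),rot(1)); o=robot.observe(); print(o["t"],inv(o["tcp_pos"]),fx())
robot.servo_line(T(-160,0,22),feed=150); o=robot.observe(); print(o["t"],inv(o["tcp_pos"]),fx())
snap("scene","s1.png");snap("top","t1.png")
for n in("s1","t1"):
    im=cv2.imread(f"pics/{n}.png"); im=im[100:300,160:420] if n=="t1" else im[100:300,220:420]
    cv2.imwrite(f"pics/{n}z.png",cv2.resize(im,None,fx=3,fy=3,interpolation=cv2.INTER_CUBIC))
E
```

```text
5.9833 [-158.99   -0.8   200.13] [ 0.49 -0.75 -0.29]
7.3167 [-159.51    0.32   22.57] [0.2  0.   0.65]
```

View pics/s1z.png

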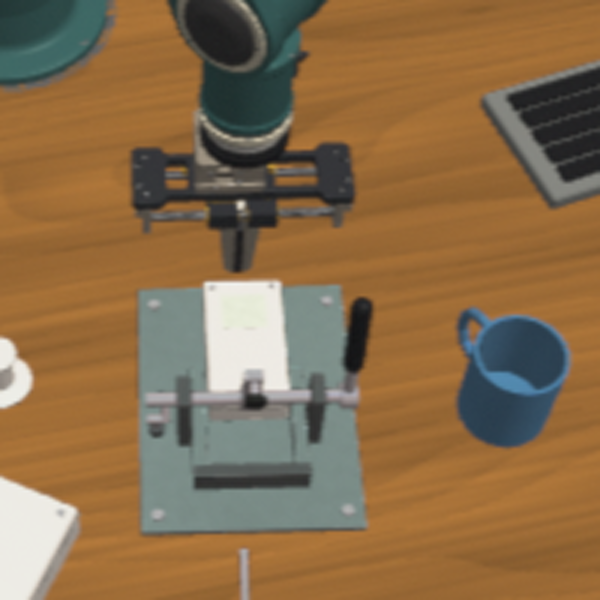

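Shut fingertips hang centred behind the case's near end (zoom px (238,265)), with the case face at (245,283). Now pushing.

```bash
python3 - <<'E'
from h import *
np.set_printoptions(precision=2,suppress=True)
def go(x,f=60):
    robot.servo_line(T(x,0,22),feed=f); o=robot.observe(); F=fx(); print(x,round(o["t"],2),inv(o["tcp_pos"]),F); return F
go(-142)
hit=False
for x in list(np.arange(-136,-92,6.))+list(np.arange(-91,-68,1.5)):
    F=go(x,50)
    if F[0]<-9: hit=True;break
print(hit)
E
```

```text
-142 7.87 [-141.62   -0.14   21.96] [-0.2  -1.09  0.22]
-136.0 8.13 [-135.77    0.     21.96] [0.8  0.23 0.47]
-130.0 8.4 [-129.51    0.06   22.01] [-0.72  0.26  0.62]
-124.0 8.67 [-123.42    0.07   22.03] [ 0.51 -0.   -0.8 ]
-118.0 8.93 [-117.41    0.06   22.03] [ 0.27 -0.64 -0.45]
-112.0 9.2 [-111.42    0.03   22.03] [-0.3  -0.2  -0.02]
-106.0 9.47 [-105.43    0.06   22.02] [-0.41 -0.24  0.51]
-100.0 9.73 [-99.41   0.04  22.04] [-0.49 -0.13  0.19]
-94.0 10.0 [-93.45   0.07  22.03] [-0.29  0.22 -0.14]
-91.0 10.25 [-90.69   0.01  22.  ] [0.02 0.49 0.33]
-89.5 10.5 [-89.48  -0.03  22.  ] [-0.31 -0.58 -0.64]
-88.0 10.75 [-87.9    0.02  21.99] [-0.41 -1.15 -0.37]
-86.5 11.0 [-86.29   0.01  21.98] [-0.86  0.32  0.38]
-85.0 11.25 [-84.75   0.03  22.01] [-0.76 -0.63 -0.98]
-83.5 11.5 [-84.42  -0.04  21.94] [-5.74  0.84  3.57]
-82.0 11.75 [-84.4   -0.06  21.82] [-8.56 -0.39  5.83]
-80.5 12.0 [-84.34  -0.13  21.72] [-12.04   0.7   10.38]
True
```

The TCP stalled at x = -84.4 as the force rose, which puts the near face at about -75, the home position. I back off and look.

```bash
python3 - <<'E'
from h import *
np.set_printoptions(precision=2,suppress=True)
robot.servo_line(T(-120,0,22),feed=150)
robot.servo_line(T(-120,0,150),feed=200)
robot.movep(T(-75,82,220),rot(1)); o=robot.observe(); print(o["t"],inv(o["tcp_pos"]),fx())
for c in("scene","top"):
    im=snap(c,c+"2.png")
    for n in("case","push_face","lever_tip"): print(c,n,[(round(d["confidence"],2),inv(w(d["at"],c))) for d in viewer.pinpoint(n,c)])
    im=im[100:300,220:420] if c=="scene" else im[150:300,150:330]
    cv2.imwrite(f"pics/{c}2z.png",cv2.resize(im,None,fx=3.9,fy=3.9,interpolation=cv2.INTER_CUBIC)[:600,:,::-1])
E
```

```text
13.75 [-75.87  81.4  218.16] [-0.27  0.51 -0.05]
scene case [(0.98, array([ 155.79, -221.5 ,    0.37])), (0.82, array([-6.57,  4.9 ,  3.22])), (0.69, array([-272.39,    9.93,    3.61]))]
scene push_face [(0.83, array([-310.71,   -9.83,    6.31])), (0.7, array([ 235.61, -261.04,   20.19]))]
scene lever_tip [(0.89, array([  0.42,  82.66, 185.67]))]
top case [(0.62, array([-7.31,  0.21,  5.81])), (0.57, array([ 152.67, -227.2 ,   -2.99]))]
top push_face [(0.89, array([-75.41,   3.16,  24.18])), (0.74, array([ 235.77, -268.41,   23.67]))]
top lever_tip [(0.78, array([ -1.62,  79.27, 184.71])), (0.6, array([ 6.16, -0.62, 62.12]))]
```

View pics/scene2z.png

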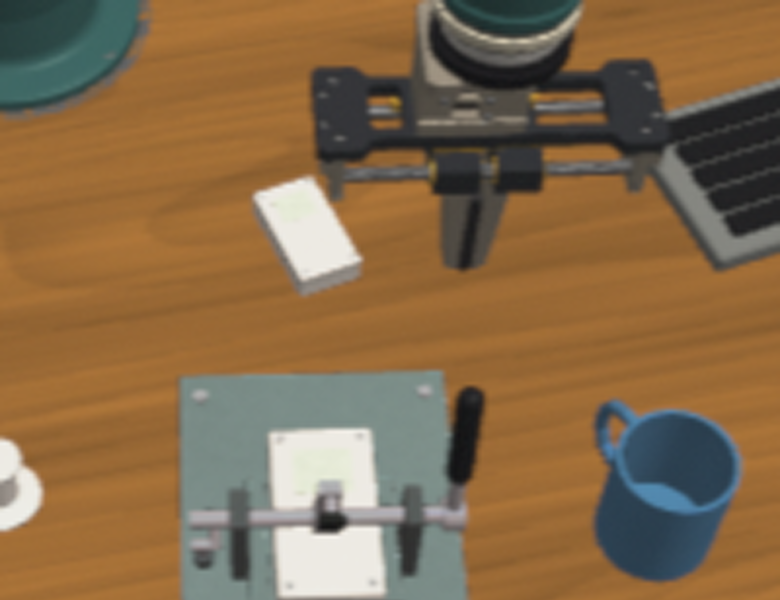

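The case sits through under the shaft with its far end at zoom px (330,590). The networks put its near face at x = -75.4, so it is home. Next is the lever, with its tip at zoom px (470,395).

```bash
python3 - <<'E'
from h import *
np.set_printoptions(precision=2,suppress=True)
robot.servo_line(T(-60,82,140),feed=150)
robot.servo_line(T(-26,82,140),feed=100)
mx=0
for x in np.arange(-20,76,6.):
    robot.servo_line(T(x,82,140),feed=80); o=robot.observe(); F=fx(); print(x,round(o["t"],2),inv(o["tcp_pos"]),F)
    mx=min(mx,F[0])
    if F[0]<-30: print("high");break
    if x>35 and F[0]>-0.9 and mx<-2: 
        robot.hold(.2); 
        if fx()[0]>-.9: break
o=robot.observe();print(o["t"],fx())
for c in("scene","top"):
    im=snap(c,c+"3.png")
    for n in("lever_tip","case"): print(c,n,[(round(d["confidence"],2),inv(w(d["at"],c))) for d in viewer.pinpoint(n,c)])
    im=im[100:300,220:420] if c=="scene" else im[150:300,150:330]
    cv2.imwrite(f"pics/{c}3z.png",cv2.resize(im,None,fx=3,fy=3,interpolation=cv2.INTER_CUBIC)[:600,:,::-1])
E
```

```text
-20.0 15.58 [-19.96  82.05 140.11] [ 0.14 -0.41 -0.12]
-14.0 15.83 [-14.94  82.37 139.97] [-4.88  0.04  2.94]
-8.0 16.08 [ -8.5   82.54 140.02] [-3.72  1.07  2.1 ]
-2.0 16.33 [ -2.7   82.51 140.04] [-5.19  0.43  3.01]
4.0 16.58 [  3.74  82.4  140.03] [-4.15  1.49  4.01]
10.0 16.83 [  9.98  82.1  139.8 ] [-3.25  1.8   1.23]
16.0 17.08 [ 16.25  81.49 139.68] [-1.83  1.05 -0.09]
22.0 17.33 [ 22.78  81.28 139.94] [-1.5  -0.61 -0.35]
28.0 17.58 [ 29.19  81.72 140.24] [-0.12  1.16 -0.25]
34.0 17.83 [ 34.76  81.87 140.09] [ 0.06 -0.3  -0.4 ]
40.0 18.08 [ 40.49  81.88 139.96] [ 0.27  0.   -0.47]
18.2833 [-0.47 -0.14 -0.33]
scene lever_tip [(0.74, array([131.68,  83.37,  93.01]))]
scene case [(0.76, array([-269.8 ,    7.75,    3.66])), (0.62, array([-7.92,  3.65,  4.33])), (0.6, array([ 158.35, -221.39,   -0.47]))]
top lever_tip [(0.81, array([129.58,  79.69,  88.43]))]
top case [(0.92, array([-266.88,    4.7 ,   -1.23])), (0.75, array([ 154.26, -225.74,   -0.86])), (0.64, array([-10.2 ,   3.25,   5.72])), (0.34, array([ -52.32, -219.59,    3.38]))]
```

View pics/scene3z.png

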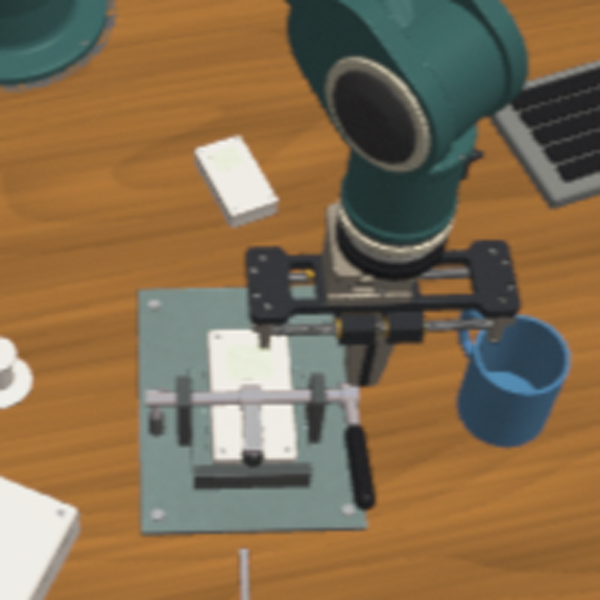

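The lever snapped over: its tip is at zoom px (366,500) and lean is about 1.35 rad, so the joint is about 1.45. The pad sits on the case's far end at (253,457), and the case touches the stop. I retreat and do a final check.

```bash
python3 - <<'E'
from h import *
np.set_printoptions(precision=2,suppress=True)
robot.servo_line(T(0,82,180),feed=150)
robot.servo_line(T(-120,60,260),feed=200)
robot.hold(.5)
o=robot.observe();print(o["t"],inv(o["tcp_pos"]),fx())
for c in("scene","top"):
    im=snap(c,c+"4.png")
    for n in("lever_tip","push_face","case","reel","mug","driver"): print(c,n,[(round(d["confidence"],2),inv(w(d["at"],c)) if n in("lever_tip","push_face","case") else w(d["at"],c)) for d in viewer.pinpoint(n,c)])
    im=im[100:300,220:420] if c=="scene" else im[100:300,150:330]
    cv2.imwrite(f"pics/{c}4z.png",cv2.resize(im,None,fx=3,fy=3,interpolation=cv2.INTER_CUBIC)[:600,:,::-1])
E
```

```text
20.4917 [-119.94   60.02  259.84] [ 0.02 -0.36  0.06]
scene lever_tip [(0.94, array([131.73,  81.57,  93.18])), (0.19, array([ -8.66, 229.08,   0.57]))]
scene push_face [(0.89, array([-312.09,  -12.18,    6.34])), (0.85, array([ 231.52, -261.82,   18.56])), (0.67, array([-71.63,   6.59,  24.01])), (0.37, array([204.64, -12.68,  -0.5 ]))]
scene case [(0.98, array([-270.55,   10.58,    5.28])), (0.84, array([ 155.05, -221.17,    1.59])), (0.64, array([-7.71,  5.34,  5.29]))]
scene reel [(0.56, array([467.09, -78.67,   1.05]))]
scene mug [(0.57, array([587.83, 353.95,  -0.12])), (0.29, array([581.  , 205.95,  62.4 ]))]
scene driver [(0.71, array([755.58,  79.46,  -3.41]))]
top lever_tip [(0.65, array([129.6 ,  79.43,  89.94]))]
top push_face [(0.76, array([-74.61,   3.1 ,  31.58])), (0.61, array([ 234.07, -265.99,   22.89]))]
top case [(0.91, array([ 152.95, -224.4 ,    0.92])), (0.71, array([-8.98,  3.07,  6.23])), (0.39, array([-266.35,    4.47,   -2.18]))]
top reel [(0.63, array([466.03, -77.31,   1.43])), (0.63, array([587.88, 352.38,   0.74])), (0.28, array([480.32, 146.73,  24.75]))]
top mug [(0.58, array([589.38, 353.94,   3.23]))]
top driver [(0.81, array([752.5 ,  74.55,   1.33]))]
```

View pics/scene4z.png

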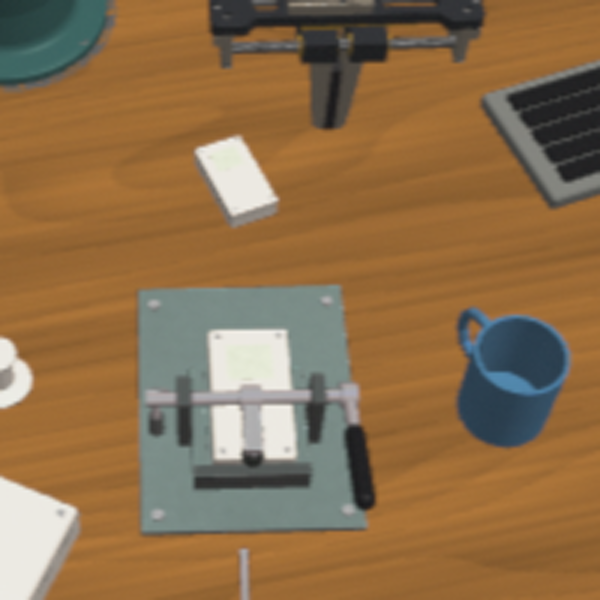

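The case is against the stop at zoom px (250,462), the lever is locked over at (366,500), and the bystanders are unmoved. The arm is clear.

```bash
python3 -c "
from h import *
robot.job_done(); print(robot.observe()['t'])"
```

```text
the job is handed in; nothing more can be done
the job is handed in; nothing more can be done
```

The case is fully home against the end stop and the clamp lever has snapped into lock on it. I handed the job in after about 20.5 s of robot time.

- **Case:** I pushed its near end face with the shut fingertips for about 54 mm. It stopped against the end stop as the push force rose to 12 N. In the last check its near face was at about x = -72 to -75 mm in the cradle's frame (home is -75).
- **Clamp:** I pushed the lever with at most about 5 N along the channel until it went over by itself. The tip then sat at about (131, 81, 91) mm in the cradle's frame, so the joint is near 1.45 rad (locked is about 1.4). The picture shows the pad on the case's far end.
- **Bystanders:** The mug, reel and screwdriver are where they were, within the few millimetres the networks scatter. The arm was clear of everything with no contact force.
- **Checks that disagreed:** The networks put the case origin at -8 to -9 mm against the -10 mm expected, which is within their error. One cradle outline was missed and another came out slightly too wide, so I found the cradle's pose from its plate corners in the top picture.

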